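# Stack the washed bowls and test the top one for dryness

## Robot

A 7-joint arm with a two-finger parallel gripper is mounted at the origin on a cart in front of the work surface, level with it; the furniture and walls round the work are solid. World frame = base frame: x ahead of the robot, y to its left, z up, the work surface at z = 0. Lengths are in m, angles in rad, forces in N, time in s.
With the tool pointing down it reaches from about 0.4 to 0.925 m from the base axis. Payload 4.1 kg.
Tool frame: the origin (TCP) lies on the centre line of the jaws, within the pads' length; the fingertips stand 8 mm ahead of it and the grasp point (between the pads) lies 11 mm behind it; z points along the fingers, y is the line along which they close (so a half turn about z gives the same grasp; the last joint's range is limited). The gripper opens to 85 mm and grips with 20 to 120 N. Pads are 22 mm wide; open, the fingers measure 114 mm over their backs; the gripper's body (76 mm by 85 mm) begins 54 mm behind the grasp point. The pads swing forward as they close: fully open they stand 13 mm farther back than shut.
Start: joints at [-1.29, 0.398, 0.045, 1.537, -0.019, 1.207, -0.051], TCP at [0.241, 0.604, 0.239] pointing down, gripper open.
Joint ranges: [-2.82, 2.82], [-0.49, 2.23], [-1.37, 1.46], [0, 2.46], [-1.36, 4.5], [0.23, 2], [-2.94, 2.94]. Speed limits (rad/s): [2.57, 2.57, 3.14, 3.14, 3.14, 3.14, 3.14].

## Interface

Orientations are given as a unit quaternion [x, y, z, w].
In Python, from workcell import manip, capture, get_calibration, close_job gives the robot as it stands.
- The arm moves only by the tool play_rows, never from a script. Its argument "commands" is a list of rows, each an object of numbers: "gripper": the opening, from -1 (shut) to 1 (fully open); "tx", "ty", "tz": the shift along the world's x, y, z in cm; "ax", "ay", "az": the turn, a rotation vector about the world's x, y, z in rad. In form: [{"gripper": .., "tx": .., "ty": .., "tz": .., "ax": .., "ay": .., "az": ..}, ...]. A call has 1 to 5 rows; each row is the pose to reach, as a shift and turn from the pose commanded when the call began; what a row does not reach only later rows make up. A row lasts 1/10 s, in which the tool goes at most 50 mm and 8.59 degrees, less where a joint would pass 70% of its speed; a pose out of reach is approached as far as the arm can. A call with a gripper value outside its range is refused whole. The fingers move at their own pace and stop on an object; the grip force is fixed at half the most. Time passes only in rows, so rows that repeat a pose let the fingers close. It gives the time, the measured TCP pose, the force, the opening and the grip force at its end, in the units of the state.
- manip.read_state(): the state, without advancing time (a new reading comes with each control period).
- capture(name): name is "scene" or "top"; returns the picture (400x640x3 uint8, red, green, blue); there is no depth.
- get_calibration(name): a dict with "fx", "fy", "cx", "cy" (pixels), "k1" (the pictures are not rectified: a ray, as slopes to the right and down, at radius r is drawn at 1 + k1 r^2 times it, then the intrinsics apply), "rvec" (rotation vector, rad) and "tvec" (3), from world to camera coordinates, as OpenCV has them. Camera axes: x right, y down, z forward; pixel columns grow to the right and rows downward; lengths in m; the calibration is good to about 2 mm. A picture is of the moment at which its call begins. get_calibration takes no time and is no camera call.
- close_job(): hands the job in; it is judged then, once.
The state is a dict: "time": time; "joint_positions": joint angles; "joint_vel": joint speeds; "joint_efforts": joint torques, N m; "ee_pos": TCP position; "ee_rot": TCP orientation; "ft_force": force on the tool from outside, world axes, zero at the start; "torque": the same for the moment, N m; "grip_width": finger opening in m; "grip_force": force on a finger pad.
Only numpy, scipy, OpenCV 4.12 (cv2) and the standard library are available. Lean on these libraries where they do the work, as an engineer would, in place of code of your own. Each camera call takes 0.05 s, during which the arm holds its last target. There are 200 camera calls.

## Task

Nest the white bowl with the black dot squarely into the plain white bowl that stands on the round cork trivet, and let go of it. Then take the blue pen-shaped moisture tester out of its stand and hold it upright with its sprung brass tip on the black dot, pressing gently so that the tip is pushed about half way in; finish while still holding it there. Leave the other things on the table alone.

Things in the scene. Friction and masses are not known exactly. Their poses are not given: they have to be found in the camera images.
- bowl_dot: white ceramic stacking bowl with a black dot on its floor, loose, 150 g, 56 mm tall; its upright rim wall is 124 mm across outside, 8 mm thick, from 22 to 56 mm height (pinch it from above, one finger inside, one outside); below that a foot, 98 mm across, narrowing to 80 mm, fits with 5 mm play all round into the 108 mm mouth of the other bowl. Origin: centre of its underside, z up
- dot_center (a point): centre of the black dot (20 mm across) on the floor inside that bowl, on the bowl's axis, 6 mm above its underside
- bowl_plain: identical white bowl without a dot, loose, on the cork trivet, underside 8 mm above the table. Origin: centre of its underside, z up. Fully nested, the dotted bowl's foot is inside this one and its shoulder rests on this one's rim, 36 mm higher than this bowl
- trivet: round cork trivet, fixed to the table, 156 mm across, 8 mm thick; origin at the centre of its underside
- tester: pen-shaped moisture tester, loose, 90 g, upright in its stand: blue round handle, 26 mm diameter, 62 to 150 mm above the origin (grip it 95 to 135 mm up, from above); below it a 14 mm steel ferrule (30 to 62 mm), then the brass sprung tip. Origin: on its axis at the end of the tip with the spring out; z up the handle. In the stand the origin is 28 mm above the table
- tip (a point): the end of the brass tip (8 mm across) of the tester; it coincides with the tester's origin while the spring is out and moves up along the tester's z by as much as the tip is pressed in. Travel 12 mm; the spring gives 0.8 N at the start and 0.4 N more per mm (about 3.2 N half way, 6 mm)
- stand: weighted tester stand, fixed to the table: dark round base 85 mm across, aluminium tube of 36 mm diameter up to 90 mm above the table with an 18 mm hole in which ferrule and tip hang free; the handle's shoulder rests on the tube. Origin: centre of its underside. The tester is out when lifted straight up by 70 mm
- salt_jar: bystander: glass jar with green lid, 90 x 90 x 170 mm, at the back of the table; origin at its underside
- mug: bystander: white enamel mug, 85 x 115 x 92 mm, at the back; origin at its underside
- food_tin: bystander: round food tin, 75 mm across, 58 mm tall, at the back; origin at its underside
- spice_jar: bystander: spice jar with yellow lid, 44 mm across, 106 mm tall, at the back; origin at its underside
- tea_box: bystander: red carton, 51 x 64 x 126 mm, at the back right; origin at its underside
- matchbox: bystander: red matchbox, 37 x 53 x 16 mm, at the front left; origin at its underside
- dish_brush: bystander: pink dish brush, 30 x 86 x 23 mm, at the front right; origin at its underside
Mind the look-alikes: they are no part of the job. What is meant by the tester is not orange, and is the larger of those in its own colour.

How it is judged:
On the way, in this order (a step that is already met when the one before it is completed fails the run):
1. the bowl with the dot is nested in the plain bowl on the trivet and let go (horizontal distance between bowl_dot and bowl_plain below 0.008 m and z of bowl_dot in the frame of bowl_plain between 0.03 and 0.04 m and angle between each of bowl_dot, bowl_plain's own z axis and vertical below 0.08 rad and horizontal distance between bowl_plain and trivet below 0.035 m and height (world z) of bowl_plain below 0.015 m and contact force between the fingers and bowl_dot below 0.1 N and contact force between the fingers and bowl_plain below 0.1 N), for 0.2 s.
2. the tester is lifted out of its stand (z of tip in the frame of stand above 0.095 m and contact force between the fingers and tester above 1 N), for 0.1 s.
At the end, for the whole second after the job is handed in: Dotted bowl nested in the plain bowl (centres within 8 mm, 30-40 mm higher, tilt < 0.08 rad), that one level on the trivet (within 35 mm), fingers off both; tester held still, off its stand, within 0.17 rad of upright, tip within 10 mm of the dot centre, pushed in 2-10.5 mm with 0.8-8 N (all of step 1 and horizontal distance between tip and dot_center below 0.01 m and distance between tip and dot_center below 0.012 m and angle between tester's own z axis and vertical below 0.17 rad and z of tip in the frame of tester between 0.002 and 0.0105 m and contact force between tester and bowl_dot between 0.8 and 8 N and contact force between the fingers and tester above 1 N and contact force between tester and stand below 0.05 N and contact force between tester and bowl_plain below 0.05 N and linear speed of each of tester, bowl_dot below 0.02 m/s); the arm keeps its last pose, push and grip.
It fails at once if the tester is pressed hard against a bowl (over 15 N) (contact force between tester and bowl_dot above 15 N or contact force between tester and bowl_plain above 15 N).
It fails at once if a bystander is moved by more than 25 mm or knocked over (distance of any of salt_jar, mug, food_tin, spice_jar, tea_box, matchbox, dish_brush from where it was at the start of the episode above 0.025 m or angle between any of salt_jar, mug, food_tin, spice_jar, tea_box, matchbox, dish_brush's own z axis and vertical above 0.5 rad).
It also fails if it takes over 59 s, if anything falls off the work surface, if the arm or the gripper's body presses on something with over 40 N, if the wrist force passes 120 N, or if a joint passes its speed limit or range.

## Working session

There is one attempt and no reset: what is moved stays moved. The work goes in short steps, Python scripts to look and compute and a tool call to move; the robot and the scene stay as the last step left them, time stands still between calls to the robot, and variables do not carry over. Pictures are saved under pics/ and viewed, at most 10 in all, crops included, and the job is handed in when it is done.

Besides the shell and the picture viewer there is one more tool, called as name(argument=value, ...), one argument or row to a line, values as JSON. play_rows: Moves the arm, as the interface text tells. Its arguments: {"type":"object","properties":{"commands":{"type":"array","items":{"type":"object","properties":{"gripper":{"type":"number"},"tx":{"type":"number"},"ty":{"type":"number"},"tz":{"type":"number"},"ax":{"type":"number"},"ay":{"type":"number"},"az":{"type":"number"}}}}},"required":["commands"]}

```bash
mkdir -p pics
cat > h.py <<'E'
import numpy as np, cv2
from workcell import manip, capture, get_calibration, close_job
def cal(n):
    c=get_calibration(n); R=cv2.Rodrigues(np.array(c['rvec'],float))[0]; return c,R,np.array(c['tvec'],float)
def ray(n,u,v):
    c,R,t=cal(n); d=np.array([(u-c['cx'])/c['fx'],(v-c['cy'])/c['fy']]); s=d.copy()
    for _ in range(30): s=d/(1+c['k1']*(s@s))
    return -R.T@t, R.T@np.array([s[0],s[1],1])
def onz(n,u,v,z):
    o,d=ray(n,u,v); return o+d*(z-o[2])/d[2]
def proj(n,p):
    c,R,t=cal(n); q=R@np.array(p,float)+t; s=q[:2]/q[2]; s=s*(1+c['k1']*(s@s)); return np.array([c['fx']*s[0]+c['cx'],c['fy']*s[1]+c['cy']])
def grab(n,f):
    im=capture(n); cv2.imwrite('pics/'+f,im[:,:,::-1]); return im
E
python3 - <<'E'
from h import *
a=grab('scene','s0.png');b=grab('top','t0.png')
for n in('scene','top'): print(n,get_calibration(n), -cal(n)[1].T@cal(n)[2])
print(manip.read_state())
E
```

```text
scene {'fx': 413.45788119688535, 'fy': 413.45788119688535, 'cx': 320.1791362411204, 'cy': 195.63705034696693, 'k1': -0.0005712626257278606, 'rvec': array([ 2.10663147, -0.71347738,  0.38124084]), 'tvec': array([-0.45198661,  0.23071383,  0.80753066])} [ 0.0325672  -0.6815121   0.66641366]
top {'fx': 426.61669376977903, 'fy': 426.61669376977903, 'cx': 315.63122512179973, 'cy': 198.1535754173033, 'k1': -0.09650426173587673, 'rvec': array([ 2.15660353, -2.13328322,  0.14459165]), 'tvec': array([-0.03422675,  0.57052237,  0.99625896])} [ 0.42486595 -0.03580175  1.06649253]
{'time': 0.1, 'joint_positions': array([-1.29000346,  0.39913198,  0.04503311,  1.53779911, -0.01867251,
        1.20690524, -0.05070506]), 'joint_vel': array([ 1.18095382e-03, -8.95581634e-05,  8.16922560e-04, -3.64032210e-03,
       -1.16359067e-03, -3.43645532e-04, -8.02799747e-04]), 'joint_efforts': array([ 4.19474003e-03, -4.76265550e+01,  1.37056421e+00, -2.54950529e+01,
        1.20965191e-02,  5.05558070e-03,  8.18042338e-06]), 'ee_pos': array([0.24074217, 0.60315031, 0.23833821]), 'ee_rot': array([ 1.88698711e-01,  9.82034605e-01, -9.06219972e-04, -9.75516733e-05]), 'ft_force': array([ 0.29494742, -0.38703458,  0.69522149]), 'torque': array([ 0.00430086, -0.02024417, -0.02099982]), 'grip_force': 0.0, 'grip_width': 0.08523269262382924}
```

View pics/s0.png

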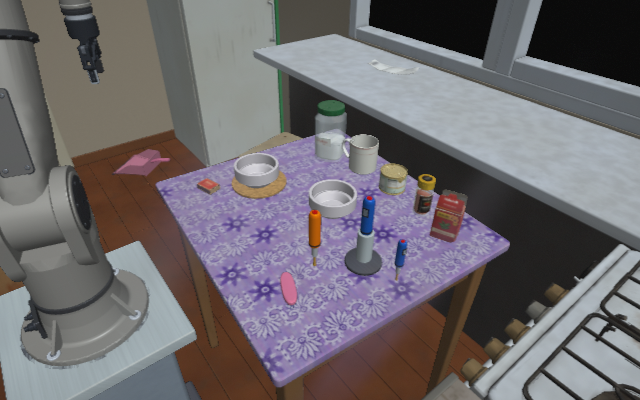

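View pics/t0.png

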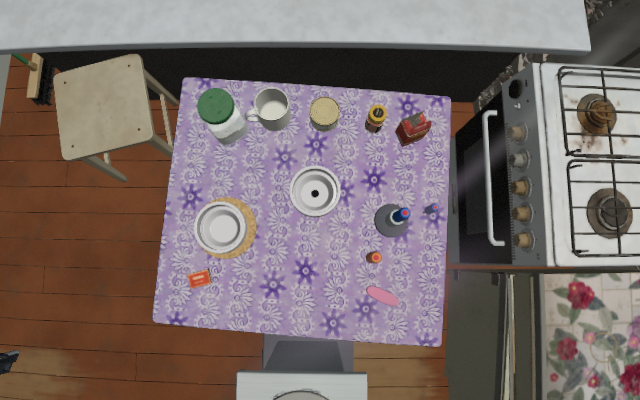

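Candidates:
- Bowls: scene (333,197) / top (315,192) has the dot. Scene (257,170) / top (221,229) is plain, on the trivet.
- Testers: large blue in the stand at scene (368,215) / top (404,213), which is my choice. Small blue is at scene (401,255) / top (432,209), and orange at scene (315,235) / top (375,257).

Next I'll measure and check these in one close crop.

```bash
cat >> h.py <<'E'
from scipy.optimize import least_squares
def blob(mask,u,v):
    n,l,s,c=cv2.connectedComponentsWithStats(mask.astype(np.uint8),connectivity=4)
    ids=l[v-3:v+4,u-3:u+4]; ids=ids[ids>0]
    i=np.bincount(ids).argmax(); return (l==i).astype(np.uint8),s[i],c[i]
def bowl(im,n,u,v,z,r=0.062,sat=45):
    hsv=cv2.cvtColor(im,cv2.COLOR_RGB2HSV)
    m=((hsv[...,1]<sat)&(hsv[...,2]>90)).astype(np.uint8)
    w=np.zeros_like(m); p=34 if n=='top' else 34; w[v-p:v+p,u-p:u+p]=1; m*=w
    m=cv2.morphologyEx(m,cv2.MORPH_OPEN,np.ones((3,3)))
    cs=max(cv2.findContours(m,cv2.RETR_EXTERNAL,cv2.CHAIN_APPROX_NONE)[0],key=cv2.contourArea)
    cs=cv2.convexHull(cs)[:,0,:]
    # dense hull points
    P=[]
    for a,b in zip(cs,np.roll(cs,-1,0)):
        P+= [a+(b-a)*t for t in np.linspace(0,1,max(2,int(np.hypot(*(b-a)))),endpoint=False)]
    W=np.array([onz(n,*p,z)[:2] for p in P]); cam=ray(n,0,0)[0][:2]
    c0=W.mean(0); d=(c0-cam)/np.linalg.norm(c0-cam)
    K=W[(W-c0)@d>0.0]
    f=least_squares(lambda q:np.hypot(*(K-q[:2]).T)-r,c0,loss='soft_l1',f_scale=.002)
    g=least_squares(lambda q:np.hypot(*(K-q[:2]).T)-q[2],[*c0,r],loss='soft_l1',f_scale=.002)
    return f.x,g.x,np.abs(f.fun).mean(),len(K)
E
python3 - <<'E'
from h import *
s=cv2.imread('pics/s0.png')[:,:,::-1].copy();t=cv2.imread('pics/t0.png')[:,:,::-1].copy()
print('dotbowl',bowl(t,'top',315,192,.056),bowl(s,'scene',333,197,.056))
print('plain',bowl(t,'top',221,229,.064),bowl(s,'scene',257,170,.064))
g=cv2.cvtColor(t,cv2.COLOR_RGB2GRAY); m,st,c=blob(g[:]<70,315,193); print('dot',st,c,onz('top',*c,.006))
for n,im,u,v in(('scene',s,368,215),('top',t,404,213)):
    h=cv2.cvtColor(im,cv2.COLOR_RGB2HSV); mm=(h[...,0]>100)&(h[...,0]<125)&(h[...,1]>150)
    m,st,c=blob(cv2.morphologyEx(mm.astype(np.uint8),cv2.MORPH_CLOSE,np.ones((5,5))),u,v); print(n,st,c)
    ys,xs=np.nonzero(m)
    for z in(.09,.178):print(onz(n,*c,z))
    if n=='scene':
        for y in range(ys.min(),ys.max()+1,5): print(y,xs[ys==y].min(),xs[ys==y].max())
# trivet
h=cv2.cvtColor(t,cv2.COLOR_RGB2HSV); m=(h[...,0]>8)&(h[...,0]<25)&(h[...,1]>90)
w=np.zeros(m.shape,bool);w[185:270,185:265]=1
ys,xs=np.nonzero(m&w);print('triv',xs.min(),xs.max(),ys.min(),ys.max())
A=cv2.resize(s[140:290,230:430],(800,600),interpolation=cv2.INTER_CUBIC)
B=cv2.resize(t[160:270,180:450],(800,326),interpolation=cv2.INTER_CUBIC)
C=np.vstack([cv2.resize(A,(800,600))[:, :],B]);C=cv2.resize(C,(518,600));cv2.imwrite('pics/c0.png',C[:,:,::-1])
E
```

```text
dotbowl (array([ 0.60252115, -0.00998053]), array([ 0.59085103, -0.01529636,  0.07249262]), np.float64(0.005526239669793971), 104) (array([ 0.58986551, -0.02762787]), array([ 0.59054519, -0.02670612,  0.0610325 ]), np.float64(0.0010543481698382692), 68)
plain (array([0.48254124, 0.22252371]), array([0.47516898, 0.19788338, 0.08312277]), np.float64(0.008052575589683282), 100) (array([0.52659007, 0.30964872]), array([0.52502288, 0.28975527, 0.08101864]), np.float64(0.014967468597254554), 90)
dot [312 190   7   7  37] [314.59459459 193.        ] [ 0.58880576 -0.02500679  0.006     ]
scene [361 197  14  38 345] [367.51304348 216.45797101]
[ 0.56207757 -0.18298775  0.09      ]
[ 0.48123821 -0.25909653  0.178     ]
197 365 365
202 363 374
207 364 373
212 368 373
217 362 372
222 362 372
227 361 371
232 362 370
top [393 208  17  14 125] [399.936 214.736]
[ 0.52720416 -0.22320332  0.09      ]
[ 0.5179816  -0.20631498  0.178     ]
triv 205 255 198 269
```

View pics/c0.png

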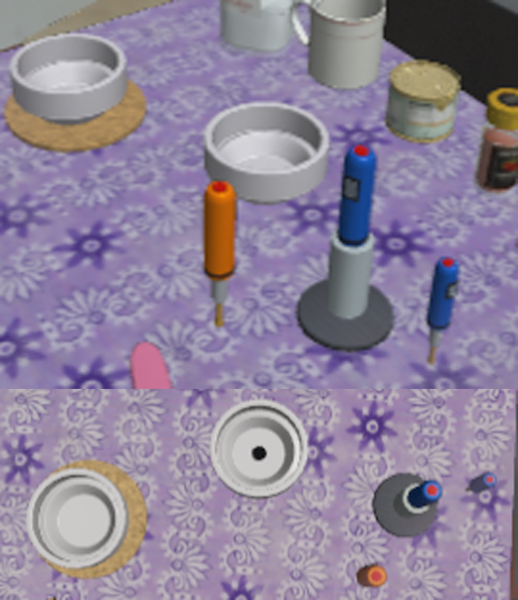

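The crop confirms it: the dotted bowl is top (315,192), the plain bowl is on the cork at top (220,227), and the large blue tester stands in the aluminium tube. I'll refine the plain bowl with radial edges and the tester with its cap and base.

```bash
cat >> h.py <<'E'
def rim(im,n,c0,z,lo=.057,hi=.067):
    g=cv2.GaussianBlur(cv2.cvtColor(im,cv2.COLOR_RGB2LAB),(3,3),0).astype(np.float32)
    c=np.array(c0,float); rs=np.arange(lo,hi,.0005)
    for it in range(4):
        P=[]
        for a in np.radians(np.arange(0,360,4)):
            W=c+np.outer(rs,[np.cos(a),np.sin(a)])
            q=np.array([proj(n,[*w,z]) for w in W],np.float32)
            v=cv2.remap(g,q[None,:,0],q[None,:,1],cv2.INTER_LINEAR)[0]
            d=np.linalg.norm(v[4:]-v[:-4],axis=1); P.append(W[d.argmax()+2])
        P=np.array(P); f=least_squares(lambda q:np.hypot(*(P-q[:2]).T)-q[2],[*c,(lo+hi)/2],loss='cauchy',f_scale=.001); c=f.x[:2]
    return f.x,np.median(np.abs(f.fun))
E
python3 - <<'E'
from h import *
s=cv2.imread('pics/s0.png')[:,:,::-1].copy();t=cv2.imread('pics/t0.png')[:,:,::-1].copy()
for nm,c,z,u,v in(('dot',[.589,-.026],.056,0,0),('plain',onz('top',220,227,.064)[:2],.064,0,0)):
  for n,im in(('top',t),('scene',s)):
    print(nm,n,rim(im,n,c,z,.054,.070),rim(im,n,c,z,.047,.058))
h=cv2.cvtColor(t,cv2.COLOR_RGB2HSV); r=(((h[...,0]<8)|(h[...,0]>170))&(h[...,1]>140)); m,st,c=blob(r,405,212);print('cap top',st,c,onz('top',*c,.178))
h=cv2.cvtColor(s,cv2.COLOR_RGB2HSV); r=(((h[...,0]<8)|(h[...,0]>170))&(h[...,1]>140)); m,st,c=blob(r,369,198);print('cap sc',st,c,onz('scene',*c,.178))
b=cv2.cvtColor(t,cv2.COLOR_RGB2HSV); m=(b[...,2]<110)&(b[...,1]<90); m,st,c=blob(m,383,222)
hull=cv2.convexHull(cv2.findContours(m,cv2.RETR_EXTERNAL,cv2.CHAIN_APPROX_NONE)[0][0]);print('base top',st,cv2.fitEllipse(hull),onz('top',*cv2.fitEllipse(hull)[0],.01))
E
```

```text
Traceback (most recent call last):
  File "h.py", line 44, in rim
    q=np.array([proj(n,[*w,z]) for w in W],np.float32)
                ~~~~^^^^^^^^^^
  File "h.py", line 12, in proj
    c,R,t=cal(n); q=R@np.array(p,float)+t; s=q[:2]/q[2]; s=s*(1+c['k1']*(s@s)); return np.array([c['fx']*s[0]+c['cx'],c['fy']*s[1]+c['cy']])
          ~~~^^^
  File "h.py", line 4, in cal
    c=get_calibration(n); R=cv2.Rodrigues(np.array(c['rvec'],float))[0]; return c,R,np.array(c['tvec'],float)
ValueError: time passes only in moves, steps and waits
```

```bash
sed -i 's/^def cal(n):/import functools\n@functools.cache\ndef cal(n):/' h.py
python3 - <<'E'
from h import *
s=cv2.imread('pics/s0.png')[:,:,::-1].copy();t=cv2.imread('pics/t0.png')[:,:,::-1].copy()
for nm,c,z,u,v in(('dot',[.589,-.026],.056,0,0),('plain',onz('top',220,227,.064)[:2],.064,0,0)):
  for n,im in(('top',t),('scene',s)):
    print(nm,n,rim(im,n,c,z,.054,.070),rim(im,n,c,z,.047,.058))
h=cv2.cvtColor(t,cv2.COLOR_RGB2HSV); r=(((h[...,0]<8)|(h[...,0]>170))&(h[...,1]>140)); m,st,c=blob(r,405,212);print('cap top',st,c,onz('top',*c,.178))
h=cv2.cvtColor(s,cv2.COLOR_RGB2HSV); r=(((h[...,0]<8)|(h[...,0]>170))&(h[...,1]>140)); m,st,c=blob(r,369,198);print('cap sc',st,c,onz('scene',*c,.178))
b=cv2.cvtColor(t,cv2.COLOR_RGB2HSV); m=(b[...,2]<110)&(b[...,1]<90); m,st,c=blob(m,383,222)
hull=cv2.convexHull(cv2.findContours(m,cv2.RETR_EXTERNAL,cv2.CHAIN_APPROX_NONE)[0][0]);print('base top',st,cv2.fitEllipse(hull),onz('top',*cv2.fitEllipse(hull)[0],.01))
E
```

```text
dot top (array([ 0.58406907, -0.02543794,  0.05766418]), np.float64(0.0007258434865555774)) (array([ 0.59034206, -0.02157769,  0.05075819]), np.float64(0.0009971527434158543))
dot scene (array([ 0.5898262 , -0.02703004,  0.06152405]), np.float64(0.0009209202312971988)) (array([ 0.58565627, -0.03025578,  0.05613899]), np.float64(0.0009142114035496605))
plain top (array([0.49513855, 0.19615741, 0.0578282 ]), np.float64(0.0008573378564419969)) (array([0.49623559, 0.20293533, 0.05171409]), np.float64(0.0011218878522901883))
plain scene (array([0.49857161, 0.1968749 , 0.06185551]), np.float64(0.0011406228326090798)) (array([0.49443656, 0.19214572, 0.05605205]), np.float64(0.0009161573289983363))
cap top [403 211   5   4  16] [404.75  212.375] [ 0.5230579  -0.21656854  0.178     ]
cap sc [367 196   5   4  15] [368.93333333 197.6       ] [ 0.52494285 -0.21654716  0.178     ]
base top [374 204  34  33 650] ((390.37811279296875, 220.19300842285156), (32.404945373535156, 33.30500030517578), 125.44071197509766) [ 0.52171774 -0.2144254   0.01      ]
```

play_rows(
  commands=[
    {"gripper":0,"tx":40.6,"ty":-62.9,"tz":3,"az":-1.19},
    {"gripper":0,"tx":40.6,"ty":-62.9,"tz":3,"az":-1.19},
    {"gripper":0,"tx":40.6,"ty":-62.9,"tz":3,"az":-1.19},
    {"gripper":0,"tx":40.6,"ty":-62.9,"tz":3,"az":-1.19},
    {"gripper":0,"tx":40.6,"ty":-62.9,"tz":3,"az":-1.19},
  ],
)

```text
validation failed for argument at $.co...
```

play_rows(
  commands=[
    {"gripper":0,"tx":4,"ty":-4,"tz":1,"ax":0,"ay":0,"az":-0.1},
    {"gripper":0,"tx":7,"ty":-8,"tz":2,"ax":0,"ay":0,"az":-0.22},
    {"gripper":0,"tx":10,"ty":-12,"tz":3,"ax":0,"ay":0,"az":-0.34},
    {"gripper":0,"tx":13,"ty":-16,"tz":4,"ax":0,"ay":0,"az":-0.46},
    {"gripper":0,"tx":16,"ty":-20,"tz":4,"ax":0,"ay":0,"az":-0.58},
  ],
)

```text
time: 0.6
ee_pos: [0.396, 0.4105, 0.28]
ee_rot: [0.464, 0.886, 0.001, 0.0]
ft_force: [-0.1, 1.3, -1.2]
grip_width: 0.0425
grip_force: 0.0
```

play_rows(
  commands=[
    {"gripper":0,"tx":2.5,"ty":-4.2,"tz":0,"ax":0,"ay":0,"az":-0.1},
    {"gripper":0,"tx":5,"ty":-8.4,"tz":0,"ax":0,"ay":0,"az":-0.2},
    {"gripper":0,"tx":7.5,"ty":-12.6,"tz":0,"ax":0,"ay":0,"az":-0.3},
    {"gripper":0,"tx":10,"ty":-16.8,"tz":0,"ax":0,"ay":0,"az":-0.4},
    {"gripper":0,"tx":12.5,"ty":-21,"tz":0,"ax":0,"ay":0,"az":-0.5},
  ],
)

```text
time: 1.1
ee_pos: [0.5202, 0.2, 0.2788]
ee_rot: [0.668, 0.744, -0.0, -0.0]
ft_force: [1.4, -0.1, 0.1]
grip_width: 0.043
grip_force: 0.0
```

play_rows(
  commands=[
    {"gripper":0,"tx":2.5,"ty":-4.4,"tz":-1,"ax":0,"ay":0,"az":-0.05},
    {"gripper":0,"tx":5,"ty":-8.8,"tz":-2,"ax":0,"ay":0,"az":-0.11},
    {"gripper":0,"tx":7.5,"ty":-13.2,"tz":-4,"ax":0,"ay":0,"az":-0.11},
    {"gripper":0,"tx":10,"ty":-17.6,"tz":-6,"ax":0,"ay":0,"az":-0.11},
    {"gripper":0,"tx":12.1,"ty":-21.9,"tz":-8,"ax":0,"ay":0,"az":-0.11},
  ],
)

```text
time: 1.6
ee_pos: [0.6358, -0.007, 0.2033]
ee_rot: [0.706, 0.708, 0.0, -0.0]
ft_force: [0.5, -0.0, 0.1]
grip_width: 0.0424
grip_force: 0.0
```

play_rows(
  commands=[
    {"gripper":0,"tx":0,"ty":0,"tz":0,"ax":0,"ay":0,"az":0},
    {"gripper":0,"tx":0,"ty":0,"tz":-4,"ax":0,"ay":0,"az":0},
    {"gripper":0,"tx":0,"ty":0,"tz":-8,"ax":0,"ay":0,"az":0},
    {"gripper":0,"tx":0,"ty":0,"tz":-8,"ax":0,"ay":0,"az":0},
    {"gripper":0,"tx":0,"ty":0,"tz":-8,"ax":0,"ay":0,"az":0},
  ],
)

```text
time: 2.1
ee_pos: [0.6348, -0.0054, 0.1243]
ee_rot: [0.707, 0.708, -0.0, -0.0]
ft_force: [0.3, -0.1, 1.3]
grip_width: 0.0427
grip_force: 0.0
```

Run:
```python
from h import *
s=manip.read_state();print(s['ee_pos'],s['ee_rot'],s['joint_positions'].round(2),s['ft_force'])
a=capture('scene');b=capture('top')
A=cv2.resize(a[130:280,230:430],None,fx=3,fy=3,interpolation=cv2.INTER_CUBIC);cv2.imwrite('pics/g1.png',A[:,:,::-1])
```

```text
[ 0.6348241  -0.00536873  0.12431219] [ 7.06568075e-01  7.07644833e-01 -4.93084832e-04 -3.19912937e-04] [-0.43  0.53  0.5   1.7  -0.29  0.99  0.18] [ 0.34864766 -0.13703072  1.31928464]
```

View pics/g1.png

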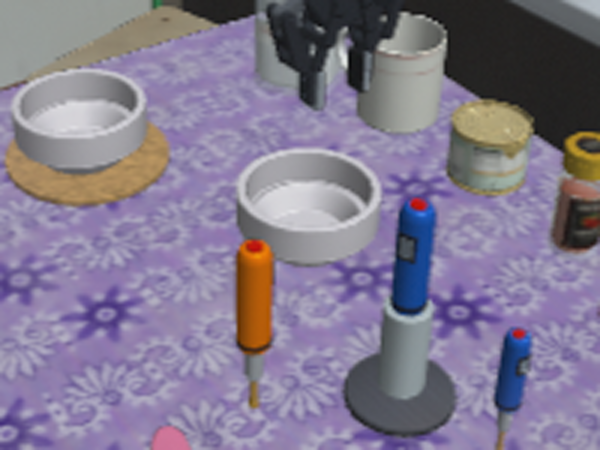

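The gripper is over the far rim of the dotted bowl (crop (310,200), fingers at (340,80)) but 2 cm short. I'll correct that, then descend.

play_rows(
  commands=[
    {"gripper":0,"tx":1.2,"ty":-2.1,"tz":0,"ax":0,"ay":0,"az":0},
    {"gripper":0,"tx":1.2,"ty":-2.1,"tz":0,"ax":0,"ay":0,"az":0},
    {"gripper":0,"tx":1.2,"ty":-2.1,"tz":-1,"ax":0,"ay":0,"az":0},
    {"gripper":0,"tx":1.2,"ty":-2.1,"tz":-2,"ax":0,"ay":0,"az":0},
    {"gripper":0,"tx":1.2,"ty":-2.1,"tz":-2,"ax":0,"ay":0,"az":0},
  ],
)

```text
time: 2.7
ee_pos: [0.6454, -0.0252, 0.1023]
ee_rot: [0.706, 0.708, -0.001, -0.002]
ft_force: [-0.9, -0.8, -0.5]
grip_width: 0.0425
grip_force: 0.0
```

play_rows(
  commands=[
    {"gripper":0,"tx":0.2,"ty":-0.1,"tz":-2,"ax":0,"ay":0,"az":0},
    {"gripper":0,"tx":0.2,"ty":-0.1,"tz":-4,"ax":0,"ay":0,"az":0},
    {"gripper":0,"tx":0.2,"ty":-0.1,"tz":-5.5,"ax":0,"ay":0,"az":0},
    {"gripper":0,"tx":0.2,"ty":-0.1,"tz":-6.6,"ax":0,"ay":0,"az":0},
    {"gripper":0,"tx":0.2,"ty":-0.1,"tz":-6.6,"ax":0,"ay":0,"az":0},
  ],
)

```text
time: 3.2
ee_pos: [0.6477, -0.0273, 0.0365]
ee_rot: [0.707, 0.708, -0.001, -0.001]
ft_force: [-0.1, 1.6, 0.2]
grip_width: 0.0428
grip_force: 0.0
```

play_rows(
  commands=[
    {"gripper":-1,"tx":0,"ty":0,"tz":0,"ax":0,"ay":0,"az":0},
    {"gripper":-1,"tx":0,"ty":0,"tz":0,"ax":0,"ay":0,"az":0},
    {"gripper":-1,"tx":0,"ty":0,"tz":0,"ax":0,"ay":0,"az":0},
    {"gripper":-1,"tx":0,"ty":0,"tz":0,"ax":0,"ay":0,"az":0},
    {"gripper":-1,"tx":0,"ty":0,"tz":0,"ax":0,"ay":0,"az":0},
  ],
)

```text
time: 3.7
ee_pos: [0.6499, -0.0277, 0.0393]
ee_rot: [0.707, 0.708, 0.001, 0.001]
ft_force: [0.4, 1.2, 4.4]
grip_width: 0.0074
grip_force: 59.9
```

play_rows(
  commands=[
    {"gripper":-1,"tx":0,"ty":0,"tz":2,"ax":0,"ay":0,"az":0},
    {"gripper":-1,"tx":0,"ty":0,"tz":5,"ax":0,"ay":0,"az":0},
    {"gripper":-1,"tx":0,"ty":0,"tz":8,"ax":0,"ay":0,"az":0},
    {"gripper":-1,"tx":0,"ty":0,"tz":11,"ax":0,"ay":0,"az":0},
    {"gripper":-1,"tx":0,"ty":0,"tz":11,"ax":0,"ay":0,"az":0},
  ],
)

```text
time: 4.2
ee_pos: [0.6521, -0.0284, 0.1528]
ee_rot: [0.707, 0.707, 0.003, 0.003]
ft_force: [-0.1, -0.2, -1.6]
grip_width: 0.007
grip_force: 59.1
```

play_rows(
  commands=[
    {"gripper":-1,"tx":-1.4,"ty":3.5,"tz":0,"ax":0,"ay":0,"az":0},
    {"gripper":-1,"tx":-2.8,"ty":7,"tz":0,"ax":0,"ay":0,"az":0},
    {"gripper":-1,"tx":-4.2,"ty":10.5,"tz":0,"ax":0,"ay":0,"az":0},
    {"gripper":-1,"tx":-5.6,"ty":14,"tz":0,"ax":0,"ay":0,"az":0},
    {"gripper":-1,"tx":-7,"ty":17.5,"tz":0,"ax":0,"ay":0,"az":0},
  ],
)

```text
time: 4.7
ee_pos: [0.5776, 0.1484, 0.147]
ee_rot: [0.707, 0.707, -0.001, -0.0]
ft_force: [0.8, -0.4, -1.4]
grip_width: 0.0069
grip_force: 59.3
```

play_rows(
  commands=[
    {"gripper":-1,"tx":0,"ty":0,"tz":0,"ax":0,"ay":0,"az":0},
    {"gripper":-1,"tx":0,"ty":0,"tz":0,"ax":0,"ay":0,"az":0},
    {"gripper":-1,"tx":0,"ty":0,"tz":0,"ax":0,"ay":0,"az":0},
  ],
)

```text
time: 5.0
ee_pos: [0.5791, 0.1457, 0.1477]
ee_rot: [0.707, 0.707, -0.001, 0.0]
ft_force: [-0.4, -0.4, -1.8]
grip_width: 0.0069
grip_force: 59.3
```

Run:
```python
from h import *
s=manip.read_state();print(s['ee_pos'],s['ee_rot'],s['grip_width'],s['grip_force'])
a=capture('scene');b=grab('top','t2.png');cv2.imwrite('pics/s2.png',a[:,:,::-1])
A=cv2.resize(a[90:240,200:380],None,fx=3,fy=3,interpolation=cv2.INTER_CUBIC)
B=cv2.resize(b[160:290,170:350],None,fx=3,fy=3,interpolation=cv2.INTER_CUBIC)[:150*3]
C=cv2.resize(np.vstack([A,B]),None,fx=.7,fy=.7);print(C.shape);cv2.imwrite('pics/g2.png',C[:,:,::-1])
```

```text
[0.57907848 0.14571825 0.14766501] [ 7.07269213e-01  7.06943925e-01 -6.57389470e-04  3.38736272e-04] 0.006947795248934534 59.31786188157275
(588, 378, 3)
```

View pics/g2.png

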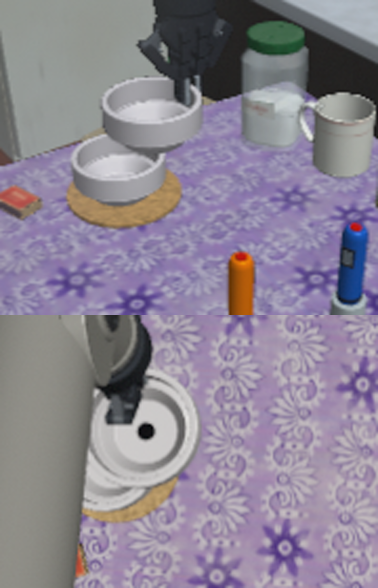

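Run:
```python
from h import *
s=cv2.imread('pics/s2.png')[:,:,::-1].copy();t=cv2.imread('pics/t2.png')[:,:,::-1].copy()
g=cv2.cvtColor(t,cv2.COLOR_RGB2GRAY); m,st,c=blob(g<70,240,215); print('dot',st,c,onz('top',*c,.114))
c0=onz('top',*c,.114)[:2]
for z in(.160,.164,.168): print(z,rim(s,'scene',c0,z,.054,.070))
```

```text
dot [236 212   7   7  43] [239. 215.] [0.52024769 0.14358364 0.114     ]
0.16 (array([0.52526937, 0.14649103, 0.06202509]), np.float64(0.0011916520850848225))
0.164 (array([0.52153437, 0.1395558 , 0.06153571]), np.float64(0.0012490753409742338))
0.168 (array([0.51742183, 0.13318841, 0.06100153]), np.float64(0.0010192719714324262))
```

play_rows(
  commands=[
    {"gripper":-1,"tx":-1.1,"ty":2.7,"tz":0,"ax":0,"ay":0,"az":0},
    {"gripper":-1,"tx":-2.2,"ty":5.4,"tz":0,"ax":0,"ay":0,"az":0},
    {"gripper":-1,"tx":-2.2,"ty":5.4,"tz":0,"ax":0,"ay":0,"az":0},
    {"gripper":-1,"tx":-2.2,"ty":5.4,"tz":-1,"ax":0,"ay":0,"az":0},
    {"gripper":-1,"tx":-2.2,"ty":5.4,"tz":-2,"ax":0,"ay":0,"az":0},
  ],
)

```text
time: 5.6
ee_pos: [0.5578, 0.1994, 0.1277]
ee_rot: [0.708, 0.707, 0.0, 0.001]
ft_force: [0.2, 0.4, -2.5]
grip_width: 0.0065
grip_force: 59.3
```

play_rows(
  commands=[
    {"gripper":-1,"tx":0,"ty":0,"tz":0,"ax":0,"ay":0,"az":0},
    {"gripper":-1,"tx":0,"ty":0,"tz":0,"ax":0,"ay":0,"az":0},
  ],
)

```text
time: 5.8
ee_pos: [0.5571, 0.1998, 0.1275]
ee_rot: [0.707, 0.707, -0.001, 0.0]
ft_force: [2.0, 1.0, -0.3]
grip_width: 0.0071
grip_force: 59.4
```

play_rows(
  commands=[
    {"gripper":-1,"tx":0,"ty":0,"tz":-1,"ax":0,"ay":0,"az":0},
    {"gripper":-1,"tx":0,"ty":0,"tz":-2,"ax":0,"ay":0,"az":0},
    {"gripper":-1,"tx":0,"ty":0,"tz":-3,"ax":0,"ay":0,"az":0},
    {"gripper":-1,"tx":0,"ty":0,"tz":-3.6,"ax":0,"ay":0,"az":0},
    {"gripper":-1,"tx":0,"ty":0,"tz":-3.6,"ax":0,"ay":0,"az":0},
  ],
)

```text
time: 6.3
ee_pos: [0.5562, 0.201, 0.0908]
ee_rot: [0.707, 0.708, -0.001, -0.0]
ft_force: [-0.6, 0.5, -1.8]
grip_width: 0.0068
grip_force: 59.3
```

play_rows(
  commands=[
    {"gripper":-1,"tx":0,"ty":0,"tz":-0.2,"ax":0,"ay":0,"az":0},
    {"gripper":-1,"tx":0,"ty":0,"tz":-0.4,"ax":0,"ay":0,"az":0},
    {"gripper":-1,"tx":0,"ty":0,"tz":-0.5,"ax":0,"ay":0,"az":0},
    {"gripper":-1,"tx":0,"ty":0,"tz":-0.6,"ax":0,"ay":0,"az":0},
    {"gripper":-1,"tx":0,"ty":0,"tz":-0.6,"ax":0,"ay":0,"az":0},
  ],
)

```text
time: 6.8
ee_pos: [0.5571, 0.2013, 0.0863]
ee_rot: [0.707, 0.707, 0.0, 0.0]
ft_force: [-1.1, 0.3, -1.3]
grip_width: 0.007
grip_force: 59.4
```

play_rows(
  commands=[
    {"gripper":-1,"tx":0,"ty":0,"tz":-0.1,"ax":0,"ay":0,"az":0},
    {"gripper":-1,"tx":0,"ty":0,"tz":-0.2,"ax":0,"ay":0,"az":0},
    {"gripper":-1,"tx":0,"ty":0,"tz":-0.3,"ax":0,"ay":0,"az":0},
    {"gripper":-1,"tx":0,"ty":0,"tz":-0.4,"ax":0,"ay":0,"az":0},
    {"gripper":-1,"tx":0,"ty":0,"tz":-0.4,"ax":0,"ay":0,"az":0},
  ],
)

```text
time: 7.3
ee_pos: [0.5574, 0.2012, 0.0828]
ee_rot: [0.707, 0.707, 0.0, 0.0]
ft_force: [-0.0, 0.3, 2.6]
grip_width: 0.0072
grip_force: 60.0
```

Contact is felt at the expected height, so I'll open and lift off.

play_rows(
  commands=[
    {"gripper":-0.2,"tx":0,"ty":0,"tz":0,"ax":0,"ay":0,"az":0},
    {"gripper":-0.2,"tx":0,"ty":0,"tz":0,"ax":0,"ay":0,"az":0},
    {"gripper":-0.2,"tx":0,"ty":0,"tz":0,"ax":0,"ay":0,"az":0},
    {"gripper":-0.2,"tx":0,"ty":0,"tz":0,"ax":0,"ay":0,"az":0},
    {"gripper":-0.2,"tx":0,"ty":0,"tz":1,"ax":0,"ay":0,"az":0},
  ],
)

```text
time: 7.8
ee_pos: [0.5559, 0.2009, 0.0913]
ee_rot: [0.707, 0.707, -0.001, -0.0]
ft_force: [0.2, 0.1, 0.3]
grip_width: 0.0339
grip_force: 0.0
```

play_rows(
  commands=[
    {"gripper":-0.2,"tx":0,"ty":0,"tz":4,"ax":0,"ay":0,"az":0},
    {"gripper":-0.2,"tx":0,"ty":0,"tz":8,"ax":0,"ay":0,"az":0},
    {"gripper":0.2,"tx":0,"ty":0,"tz":12,"ax":0,"ay":0,"az":0},
    {"gripper":0.2,"tx":0,"ty":0,"tz":16,"ax":0,"ay":0,"az":0},
    {"gripper":0.2,"tx":0,"ty":0,"tz":20,"ax":0,"ay":0,"az":0},
  ],
)

```text
time: 8.3
ee_pos: [0.557, 0.2009, 0.2948]
ee_rot: [0.707, 0.707, 0.001, 0.0]
ft_force: [0.5, 0.5, -0.2]
grip_width: 0.0512
grip_force: 0.0
```

play_rows(
  commands=[
    {"gripper":0.2,"tx":0,"ty":-4,"tz":0,"ax":0,"ay":0,"az":0},
    {"gripper":0.2,"tx":0,"ty":-8,"tz":0,"ax":0,"ay":0,"az":0},
    {"gripper":0.2,"tx":0,"ty":-12,"tz":0,"ax":0,"ay":0,"az":0},
    {"gripper":0.2,"tx":0,"ty":-16,"tz":0,"ax":0,"ay":0,"az":0},
    {"gripper":0.2,"tx":0,"ty":-20,"tz":0,"ax":0,"ay":0,"az":0},
  ],
)

```text
time: 8.8
ee_pos: [0.5569, -0.0005, 0.2932]
ee_rot: [0.707, 0.707, 0.001, 0.0]
ft_force: [1.1, 0.0, -0.1]
grip_width: 0.0513
grip_force: 0.0
```

Run:
```python
from h import *
s=manip.read_state();print(s['ee_pos'],s['ee_rot'],s['joint_positions'].round(2),s['grip_width'])
a=grab('scene','s3.png');b=grab('top','t3.png')
A=cv2.resize(a[90:240,200:380],None,fx=3,fy=3,interpolation=cv2.INTER_CUBIC)
B=cv2.resize(b[160:290,170:350],None,fx=3,fy=3,interpolation=cv2.INTER_CUBIC)
C=cv2.resize(np.vstack([A,B]),None,fx=.7,fy=.7);cv2.imwrite('pics/g3.png',C[:,:,::-1])
for z in(.092,.096,.1,.104,):
  print(z,rim(a,'scene',[.499,.199],z,.054,.070))
g=cv2.cvtColor(b,cv2.COLOR_RGB2GRAY);q=proj('top',[.499,.199,.05]).astype(int)
try: m,st,c=blob(g<70,*q);print(q,st,c,onz('top',*c,.05))
except Exception as e: print(q,e)
```

```text
[ 5.56887763e-01 -5.32181490e-04  2.93205218e-01] [7.06770669e-01 7.07442381e-01 6.49208944e-04 2.78081374e-04] [-0.6   0.23  0.63  1.7  -0.14  1.26  0.06] 0.051270652638523186
0.092 (array([0.50485032, 0.20692436, 0.06204057]), np.float64(0.0010089746635116997))
0.096 (array([0.50198081, 0.2008828 , 0.06165216]), np.float64(0.0009368049755526797))
0.1 (array([0.49898093, 0.19485812, 0.0614542 ]), np.float64(0.0009214988399702563))
0.104 (array([0.49572577, 0.18873343, 0.06101674]), np.float64(0.0008995160160183077))
[220 226] [217 224   7   7  36] [220.22222222 226.66666667] [0.49797487 0.20008781 0.05      ]
```

View pics/g3.png

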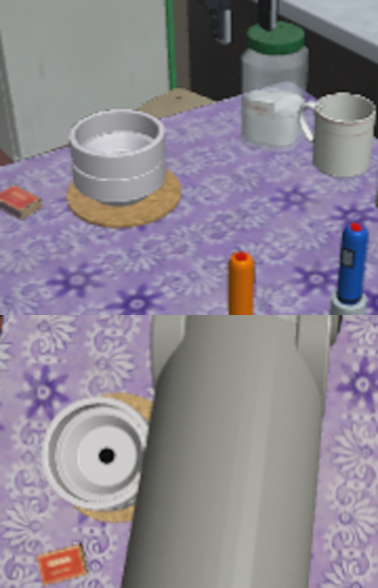

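The dotted bowl sits nested and level, with the dot at top (220,227) and an even seam in the scene view. Next I'll check the clearance of the look-alikes and the tester axis.

Run:
```python
from h import *
def tri(a,b):
    (o1,d1),(o2,d2)=ray('scene',*a),ray('top',*b); A=np.stack([d1,-d2],1); k=np.linalg.lstsq(A,o2-o1,rcond=None)[0]
    return (o1+d1*k[0]+o2+d2*k[1])/2, np.linalg.norm(o1+d1*k[0]-o2-d2*k[1])
print('orange cap',tri((315,211.5),(376,257)),'base',onz('scene',315,266,0))
print('small cap',tri((402.5,241),(433,209)),'base',onz('scene',397,278,0))
print('tester cap',tri((368.9,197.6),(404.75,212.4)))
```

```text
orange cap (array([ 0.43082308, -0.15973095,  0.15105734]), np.float64(0.002623590636773806)) base [ 0.43039791 -0.16383873  0.        ]
small cap (array([ 0.54201687, -0.29803101,  0.11004788]), np.float64(0.008200145551186214)) base [ 0.55017156 -0.29921467  0.        ]
tester cap (array([ 0.52349289, -0.21688219,  0.17869413]), np.float64(0.0014191829545605655))
```

play_rows(
  commands=[
    {"gripper":0.4,"tx":-0.6,"ty":-4,"tz":0,"ax":0,"ay":0,"az":0},
    {"gripper":0.4,"tx":-1.3,"ty":-8,"tz":0,"ax":0,"ay":0,"az":0},
    {"gripper":0.4,"tx":-2,"ty":-12,"tz":0,"ax":0,"ay":0,"az":0},
    {"gripper":0.4,"tx":-2.7,"ty":-16,"tz":0,"ax":0,"ay":0,"az":0},
    {"gripper":0.4,"tx":-3.3,"ty":-20,"tz":0,"ax":0,"ay":0,"az":0},
  ],
)

```text
time: 9.4
ee_pos: [0.5237, -0.1999, 0.2931]
ee_rot: [0.707, 0.708, 0.001, 0.0]
ft_force: [1.0, -0.9, 0.6]
grip_width: 0.06
grip_force: 0.0
```

play_rows(
  commands=[
    {"gripper":0.4,"tx":0,"ty":-1.7,"tz":0,"ax":0,"ay":0,"az":0},
    {"gripper":0.4,"tx":0,"ty":-1.7,"tz":-3,"ax":0,"ay":0,"az":0},
    {"gripper":0.4,"tx":0,"ty":-1.7,"tz":-6,"ax":0,"ay":0,"az":0},
    {"gripper":0.4,"tx":0,"ty":-1.7,"tz":-8,"ax":0,"ay":0,"az":0},
    {"gripper":0.4,"tx":0,"ty":-1.7,"tz":-8,"ax":0,"ay":0,"az":0},
  ],
)

```text
time: 9.9
ee_pos: [0.5224, -0.2145, 0.21]
ee_rot: [0.707, 0.708, -0.001, -0.002]
ft_force: [0.1, 1.2, -0.1]
grip_width: 0.0598
grip_force: 0.0
```

play_rows(
  commands=[
    {"gripper":0.4,"tx":0.1,"ty":-0.2,"tz":-2,"ax":0,"ay":0,"az":0},
    {"gripper":0.4,"tx":0.1,"ty":-0.2,"tz":-4,"ax":0,"ay":0,"az":0},
    {"gripper":0.4,"tx":0.1,"ty":-0.2,"tz":-6,"ax":0,"ay":0,"az":0},
    {"gripper":0.4,"tx":0.1,"ty":-0.2,"tz":-7.7,"ax":0,"ay":0,"az":0},
    {"gripper":0.4,"tx":0.1,"ty":-0.2,"tz":-7.7,"ax":0,"ay":0,"az":0},
  ],
)

```text
time: 10.4
ee_pos: [0.5247, -0.217, 0.1348]
ee_rot: [0.707, 0.708, -0.0, -0.001]
ft_force: [-0.0, 0.4, 0.0]
grip_width: 0.0598
grip_force: 0.0
```

play_rows(
  commands=[
    {"gripper":0.4,"tx":0,"ty":0,"tz":0,"ax":0,"ay":0,"az":0},
    {"gripper":0.4,"tx":0,"ty":0,"tz":0,"ax":0,"ay":0,"az":0},
  ],
)

```text
time: 10.6
ee_pos: [0.5263, -0.2182, 0.1371]
ee_rot: [0.707, 0.708, 0.001, 0.001]
ft_force: [0.9, 0.4, -0.3]
grip_width: 0.0598
grip_force: 0.0
```

play_rows(
  commands=[
    {"gripper":-1,"tx":-0.1,"ty":0.1,"tz":-0.3,"ax":0,"ay":0,"az":0},
    {"gripper":-1,"tx":-0.1,"ty":0.1,"tz":-0.3,"ax":0,"ay":0,"az":0},
    {"gripper":-1,"tx":-0.1,"ty":0.1,"tz":-0.3,"ax":0,"ay":0,"az":0},
    {"gripper":-1,"tx":-0.1,"ty":0.1,"tz":-0.3,"ax":0,"ay":0,"az":0},
    {"gripper":-1,"tx":-0.1,"ty":0.1,"tz":-0.3,"ax":0,"ay":0,"az":0},
  ],
)

```text
time: 11.1
ee_pos: [0.5243, -0.2167, 0.1327]
ee_rot: [0.707, 0.707, 0.0, 0.0]
ft_force: [-1.2, 1.0, 3.9]
grip_width: 0.0247
grip_force: 58.7
```

play_rows(
  commands=[
    {"gripper":-1,"tx":0,"ty":0,"tz":0,"ax":0,"ay":0,"az":0},
    {"gripper":-1,"tx":0,"ty":0,"tz":0,"ax":0,"ay":0,"az":0},
  ],
)

```text
time: 11.3
ee_pos: [0.5243, -0.2167, 0.1327]
ee_rot: [0.707, 0.707, 0.0, 0.0]
ft_force: [-0.3, 1.7, 5.3]
grip_width: 0.0248
grip_force: 58.8
```

play_rows(
  commands=[
    {"gripper":-1,"tx":0,"ty":0,"tz":2,"ax":0,"ay":0,"az":0},
    {"gripper":-1,"tx":0,"ty":0,"tz":5,"ax":0,"ay":0,"az":0},
    {"gripper":-1,"tx":0,"ty":0,"tz":8,"ax":0,"ay":0,"az":0},
    {"gripper":-1,"tx":0,"ty":0,"tz":11,"ax":0,"ay":0,"az":0},
    {"gripper":-1,"tx":0,"ty":0,"tz":14,"ax":0,"ay":0,"az":0},
  ],
)

```text
time: 11.8
ee_pos: [0.5237, -0.2167, 0.2728]
ee_rot: [0.707, 0.707, -0.0, -0.0]
ft_force: [0.4, 0.6, -0.3]
grip_width: 0.0246
grip_force: 59.4
```

play_rows(
  commands=[
    {"gripper":-1,"tx":0,"ty":0,"tz":0,"ax":0,"ay":0,"az":0},
    {"gripper":-1,"tx":0,"ty":3,"tz":0,"ax":0,"ay":0,"az":0},
    {"gripper":-1,"tx":0,"ty":7,"tz":0,"ax":0,"ay":0,"az":0},
    {"gripper":-1,"tx":0,"ty":11,"tz":0,"ax":0,"ay":0,"az":0},
    {"gripper":-1,"tx":0,"ty":15,"tz":0,"ax":0,"ay":0,"az":0},
  ],
)

```text
time: 12.3
ee_pos: [0.5232, -0.0653, 0.2708]
ee_rot: [0.707, 0.707, -0.001, -0.001]
ft_force: [0.4, 0.9, -0.2]
grip_width: 0.0247
grip_force: 59.4
```

play_rows(
  commands=[
    {"gripper":-1,"tx":-0.5,"ty":4,"tz":0,"ax":0,"ay":0,"az":0},
    {"gripper":-1,"tx":-1,"ty":8,"tz":0,"ax":0,"ay":0,"az":0},
    {"gripper":-1,"tx":-1.5,"ty":12,"tz":0,"ax":0,"ay":0,"az":0},
    {"gripper":-1,"tx":-2,"ty":15,"tz":0,"ax":0,"ay":0,"az":0},
    {"gripper":-1,"tx":-2,"ty":18,"tz":0,"ax":0,"ay":0,"az":0},
  ],
)

```text
time: 12.8
ee_pos: [0.5026, 0.1148, 0.2707]
ee_rot: [0.706, 0.708, -0.001, -0.001]
ft_force: [1.4, -1.2, -0.3]
grip_width: 0.0247
grip_force: 59.4
```

Run:
```python
from h import *
s=manip.read_state();print(s['ee_pos'],s['ee_rot'],s['grip_width'],s['ft_force'])
a=grab('scene','s4.png');b=grab('top','t4.png')
p=s['ee_pos']; print([ (proj('scene',[p[0],p[1],p[2]-d]).round(1)) for d in(.105,.03)])
A=cv2.resize(a[60:230,200:380],None,fx=4,fy=4,interpolation=cv2.INTER_CUBIC)[80:]
cv2.imwrite('pics/g4.png',A[:,:,::-1])
g=cv2.cvtColor(b,cv2.COLOR_RGB2GRAY)
try: m,st,c=blob(g<70,220,227);print(st,c,onz('top',*c,.05))
except Exception as e: print(e)
```

```text
[0.50256706 0.11475479 0.27073773] [ 7.06265130e-01  7.07946464e-01 -1.01352458e-03 -5.84741450e-04] 0.024724667049195567 [ 1.43933866 -1.21953    -0.28035599]
[array([271. , 142.1]), array([269.3, 114.4])]
attempt to get argmax of an empty sequence
```

View pics/g4.png

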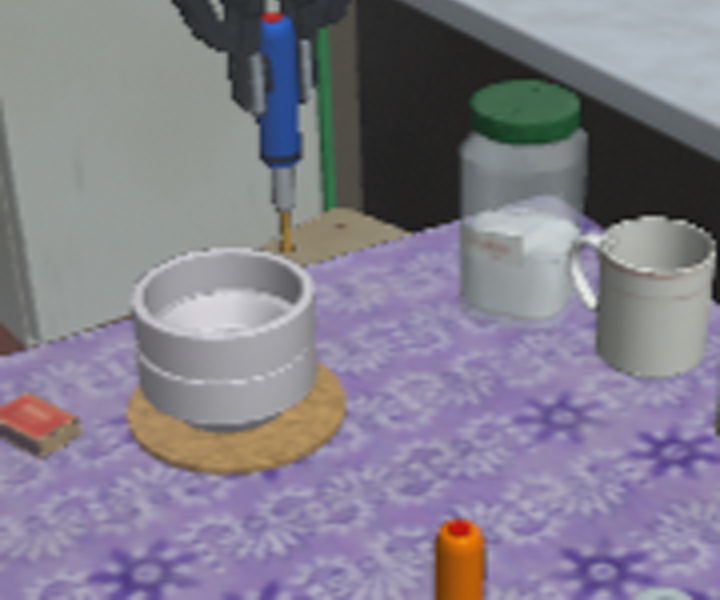

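Tip is at scene (272,143), which matches the prediction (271,142). The tester is upright, so I'll move over the dot and descend.

play_rows(
  commands=[
    {"gripper":-1,"tx":-0.4,"ty":3.5,"tz":0,"ax":0,"ay":0,"az":0},
    {"gripper":-1,"tx":-0.4,"ty":7,"tz":0,"ax":0,"ay":0,"az":0},
    {"gripper":-1,"tx":-0.4,"ty":8.5,"tz":0,"ax":0,"ay":0,"az":0},
    {"gripper":-1,"tx":-0.4,"ty":8.5,"tz":0,"ax":0,"ay":0,"az":0},
    {"gripper":-1,"tx":-0.4,"ty":8.5,"tz":-1,"ax":0,"ay":0,"az":0},
  ],
)

```text
time: 13.4
ee_pos: [0.5012, 0.1965, 0.2625]
ee_rot: [0.707, 0.707, 0.0, 0.001]
ft_force: [0.2, -0.9, -0.7]
grip_width: 0.0245
grip_force: 59.4
```

play_rows(
  commands=[
    {"gripper":-1,"tx":0,"ty":0,"tz":-2,"ax":0,"ay":0,"az":0},
    {"gripper":-1,"tx":0,"ty":0,"tz":-4,"ax":0,"ay":0,"az":0},
    {"gripper":-1,"tx":0,"ty":0,"tz":-6,"ax":0,"ay":0,"az":0},
    {"gripper":-1,"tx":0,"ty":0,"tz":-8,"ax":0,"ay":0,"az":0},
    {"gripper":-1,"tx":0,"ty":0,"tz":-8,"ax":0,"ay":0,"az":0},
  ],
)

```text
time: 13.9
ee_pos: [0.4981, 0.1945, 0.1791]
ee_rot: [0.708, 0.706, -0.004, -0.0]
ft_force: [0.4, -0.5, -0.8]
grip_width: 0.0244
grip_force: 59.4
```

play_rows(
  commands=[
    {"gripper":-1,"tx":0,"ty":0,"tz":0,"ax":0,"ay":0,"az":0},
    {"gripper":-1,"tx":0,"ty":0,"tz":0,"ax":0,"ay":0,"az":0},
    {"gripper":-1,"tx":0,"ty":0,"tz":0,"ax":0,"ay":0,"az":0},
  ],
)

```text
time: 14.2
ee_pos: [0.5009, 0.1981, 0.1834]
ee_rot: [0.707, 0.707, 0.001, 0.0]
ft_force: [1.0, -0.0, -1.6]
grip_width: 0.0247
grip_force: 59.4
```

play_rows(
  commands=[
    {"gripper":-1,"tx":-0.3,"ty":0.1,"tz":0,"ax":0,"ay":0,"az":0},
    {"gripper":-1,"tx":-0.3,"ty":0.1,"tz":-0.8,"ax":0,"ay":0,"az":0},
    {"gripper":-1,"tx":-0.3,"ty":0.1,"tz":-1.6,"ax":0,"ay":0,"az":0},
    {"gripper":-1,"tx":-0.3,"ty":0.1,"tz":-2.2,"ax":0,"ay":0,"az":0},
    {"gripper":-1,"tx":-0.3,"ty":0.1,"tz":-2.2,"ax":0,"ay":0,"az":0},
  ],
)

```text
time: 14.7
ee_pos: [0.4961, 0.1989, 0.1588]
ee_rot: [0.707, 0.708, -0.001, -0.0]
ft_force: [0.2, -0.5, -0.1]
grip_width: 0.025
grip_force: 59.4
```

play_rows(
  commands=[
    {"gripper":-1,"tx":0,"ty":0,"tz":0,"ax":0,"ay":0,"az":0},
    {"gripper":-1,"tx":0,"ty":0,"tz":0,"ax":0,"ay":0,"az":0},
    {"gripper":-1,"tx":0,"ty":0,"tz":0,"ax":0,"ay":0,"az":0},
  ],
)

```text
time: 15.0
ee_pos: [0.4974, 0.1993, 0.1605]
ee_rot: [0.707, 0.707, 0.0, 0.0]
ft_force: [0.4, 0.2, -1.3]
grip_width: 0.0248
grip_force: 59.4
```

Run:
```python
from h import *
s=manip.read_state();print(s['ee_pos'],s['ft_force'],s['joint_vel'].round(3))
a=grab('scene','s5.png');b=grab('top','t5.png')
A=cv2.resize(a[100:220,220:320],None,fx=5,fy=5,interpolation=cv2.INTER_CUBIC)
cv2.imwrite('pics/g5.png',A[:,:,::-1])
for z in(.096,.098,.1): print(z,rim(a,'scene',[.499,.199],z,.054,.070))
print('dot px',proj('scene',[.498,.1995,.05]),'tip px',proj('scene',s['ee_pos']-[0,0,.105]))
```

```text
[0.49735271 0.19930467 0.16053548] [ 0.42039794  0.16039114 -1.27293572] [ 0.002 -0.003  0.004  0.002  0.001  0.     0.001]
0.096 (array([0.50187941, 0.20057443, 0.06154589]), np.float64(0.0012576088969680661))
0.098 (array([0.50054352, 0.19763646, 0.06159939]), np.float64(0.0010539451221307436))
0.1 (array([0.4988359 , 0.19457874, 0.06141999]), np.float64(0.0009049385059072164))
dot px [255.70343024 167.53504194] tip px [255.3814378  165.94993788]
```

View pics/g5.png

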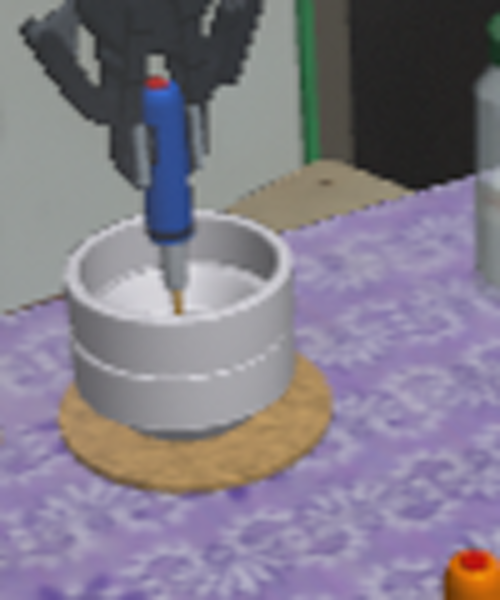

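Above the dot, with the tip at scene (256,162) inside the bowl. Pressing slowly.

play_rows(
  commands=[
    {"gripper":-1,"tx":0.1,"ty":-0.1,"tz":-0.2,"ax":0,"ay":0,"az":0},
    {"gripper":-1,"tx":0.1,"ty":-0.1,"tz":-0.4,"ax":0,"ay":0,"az":0},
    {"gripper":-1,"tx":0.1,"ty":-0.1,"tz":-0.6,"ax":0,"ay":0,"az":0},
    {"gripper":-1,"tx":0.1,"ty":-0.1,"tz":-0.8,"ax":0,"ay":0,"az":0},
    {"gripper":-1,"tx":0.1,"ty":-0.1,"tz":-0.8,"ax":0,"ay":0,"az":0},
  ],
)

```text
time: 15.6
ee_pos: [0.4981, 0.1983, 0.1522]
ee_rot: [0.707, 0.707, -0.0, 0.0]
ft_force: [-0.9, -0.4, 0.7]
grip_width: 0.0246
grip_force: 59.5
```

play_rows(
  commands=[
    {"gripper":-1,"tx":0,"ty":0,"tz":0,"ax":0,"ay":0,"az":0},
    {"gripper":-1,"tx":0,"ty":0,"tz":0,"ax":0,"ay":0,"az":0},
    {"gripper":-1,"tx":0,"ty":0,"tz":0,"ax":0,"ay":0,"az":0},
  ],
)

```text
time: 15.9
ee_pos: [0.4981, 0.1983, 0.1524]
ee_rot: [0.707, 0.707, 0.0, 0.0]
ft_force: [-1.0, 1.0, 0.1]
grip_width: 0.0249
grip_force: 59.5
```

play_rows(
  commands=[
    {"gripper":-1,"tx":0,"ty":0,"tz":-0.2,"ax":0,"ay":0,"az":0},
    {"gripper":-1,"tx":0,"ty":0,"tz":-0.4,"ax":0,"ay":0,"az":0},
    {"gripper":-1,"tx":0,"ty":0,"tz":-0.4,"ax":0,"ay":0,"az":0},
    {"gripper":-1,"tx":0,"ty":0,"tz":-0.4,"ax":0,"ay":0,"az":0},
    {"gripper":-1,"tx":0,"ty":0,"tz":-0.4,"ax":0,"ay":0,"az":0},
  ],
)

```text
time: 16.4
ee_pos: [0.4982, 0.1983, 0.1484]
ee_rot: [0.707, 0.707, 0.0, 0.0]
ft_force: [0.0, -0.2, 2.8]
grip_width: 0.0248
grip_force: 59.7
```

Run:
```python
from h import *
import time
F=[];P=[]
for i in range(6):
    s=manip.read_state();F.append(s['ft_force']);P.append(s['ee_pos']);im=capture('scene')
print(np.mean(F,0),np.std(F,0),P[-1],s['joint_vel'].round(3))
A=cv2.resize(im[100:220,220:320],None,fx=5,fy=5,interpolation=cv2.INTER_CUBIC);cv2.imwrite('pics/g6.png',A[:,:,::-1])
```

```text
[-0.08198705 -0.57676613  2.34573114] [0.36018629 0.28250202 0.43087173] [0.49820957 0.19830207 0.14836811] [-0.001  0.     0.001  0.001  0.    -0.001 -0.   ]
```

View pics/g6.png

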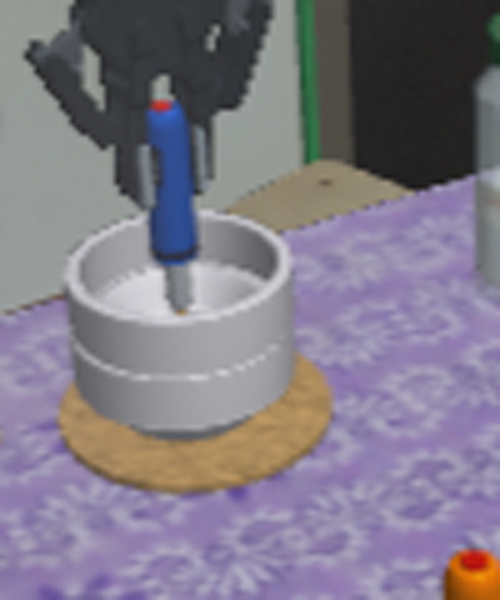

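Net force is about 3.2 N (2.3 N read plus the tester's 0.9 N weight), which means the tip is about 6 mm in. The tester is upright and still, so I'm handing in.

```bash
python3 -c "
from h import *
print(close_job())"
```

```text
the job is handed in; nothing more can be done
None
```

I nested the dotted bowl in the plain bowl on the trivet and let it go, then handed the job in with the blue tester held upright on the dot, its tip about 6 mm in at about 3.2 N; the hand-in returned no verdict.

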